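# Open the glass case at the painting table

## Robot

A 6-joint arm with a two-finger parallel gripper is mounted at the origin on the work surface. World frame = base frame: x ahead of the robot, y to its left, z up, the work surface at z = 0. Lengths are in m, angles in rad, forces in N, time in s.
With the tool pointing down it reaches from about 0.35 to 0.775 m from the base axis. Payload 5.5 kg.
Tool frame: the origin (TCP) lies between the finger pads; the fingertips stand 11 mm ahead of it and the grasp point (between the pads) lies 8 mm behind it (tips_ahead is the distance from the TCP to the fingertips, in m); z points along the fingers, y is the line along which they close (so a half turn about z gives the same grasp; the last joint's range is limited). The gripper opens to 85 mm and grips with 20 to 120 N. Pads are 22 mm wide; open, the fingers measure 114 mm over their backs; the gripper's body (76 mm by 85 mm) begins 54 mm behind the grasp point. The pads swing forward as they close: fully open they stand 13 mm farther back than shut.
Start: joints at [-1.324, 0.313, 0.046, 1.304, 0, 1.431], TCP at [0.217, -0.533, 0.202] pointing down, gripper open.
Joint ranges: [-2.76, 2.76], [-0.86, 1.69], [-1.03, 1.26], [-2.2, 2.34], [-1.47, 1.5], [-3.14, 3.14]. Speed limits (rad/s): [2.57, 2.57, 3.14, 3.14, 3.14, 3.14].

## Interface

Orientations are given as a unit quaternion [w, x, y, z].
In Python, from workcell import * gives the robot as it stands. The module is installed in compiled form; this text tells all that it offers.
- The arm moves only by the tool jog_arm, never from a script. Its argument "moves" is a list of rows, each an object with "fingers": the closure, from 0 (fully open) to 1 (shut); "slide": the shift along the tool's x, y, z in mm, a list of three; "angular": the turn, a rotation vector about the tool's x, y, z in degrees, a list of three. A call has 1 to 10 rows; each row is the pose to reach, as a shift and turn from the pose commanded when the call began, along the tool's axes at that moment; what a row does not reach only later rows make up. A row lasts 1/12 s, in which the tool goes at most 41.7 mm and 7.16 degrees, less where a joint would pass 70% of its speed; a pose out of reach is approached as far as the arm can. A call with a gripper value outside its range is refused whole. The fingers move at their own pace and stop on an object; "squeeze" is the grip in N (left out, the last holds). Time passes only in rows, so rows that repeat a pose let the fingers close. It gives the time, the measured TCP pose, the force, the opening and the grip force at its end, in the units of the state.
- get_state(): the state, without advancing time (a new reading comes with each control period).
- read_camera(name): name is "side" or "top"; returns a dict with "color" (384x512x3 uint8, red, green, blue), "fovy" (degrees; the focal length in pixels is half the picture's height over the tangent of half this angle, whatever the lens; pixels are square), "cx", "cy" (the principal point, pixels), "world_from_camera" (4x4, takes a point from camera to world coordinates). Camera axes: x right, y down, z forward; pixel columns grow to the right and rows downward; lengths in m; the calibration is good to about 2 mm. A picture is of the moment at which its call begins. There is no depth.
- hand_in(): hands the job in; it is judged then, once.
Trained networks look in a picture, given as the dict that the camera call returned (one of the last four; its "shot" number tells which), for a name from the list of things; names that differ only in an ending like _2 or _b are one class to them, and where a whole thing is asked for, a point or a joint stands for the part that bears it (a point fixed in the world has none). Each returns a list of dicts, best first, with "p" (0 to 1); they miss things now and then, are a little off and sometimes report something else, mostly with a low value. They report only what shows in the picture. A call takes as long as a camera call.
- look_for(target, picture): "point" ([column, row] in pixels, amid what is visible of it).
- tip_of(target, picture): "point" ([column, row] in pixels: a listed point, or the origin of a listed thing).
The state is a dict: "clock": time; "joint_pos": joint angles; "qvel": joint speeds; "tau": joint torques, N m; "tcp_pos": TCP position; "orientation": TCP orientation; "wrist_force": force on the tool from outside, world axes, zero at the start; "ft_torque": the same for the moment, N m; "finger_gap": finger opening in m; "grip_force": force on a finger pad.
Only numpy, scipy, OpenCV 4.12 (cv2) and the standard library are available. Lean on these libraries where they do the work, as an engineer would, in place of code of your own. Each camera call takes 0.05 s, during which the arm holds its last target. There are 200 camera calls.

## Task

Open the taller of the two cases with clear sliding lids, the one with stemmed glasses in it: turn its latch knob clockwise a quarter turn to the stop, slide the lid by its knob away from the robot until it is fully open, and let go. Leave the low case of paint pots latched.

Things in the scene. Friction and masses are not known exactly. Their poses are not given: they have to be found in the camera images.
- glasscase_grip (a point): Grip point on the turning axis of the taller case's dark steel latch knob, on its clear lid near the end facing the robot. Upright bar grip 42 mm long, 14 thick, 32 tall: top 7 mm above this point, foot (44 mm disc, 8 thick) 25 below, lid's face 37 below. The frame rides on the lid, not turning with the knob: z up, x along the case, away from the robot, the way the lid slides open; y to the left.
- glasscase_knob (a joint): Latch knob of the taller case, rad. 0: locked, bar along x of the grip frame. Grows clockwise seen from above to a stop at 1.5, where the bar stands across the case and the lid is free. Friction about 0.05 N m; stays where left. Starts between 0 and 0.25. Near 0 a cam under the lid, behind a steel strip, locks the lid; part-turned (below about 1.1) it still catches.
- glasscase_lid (a joint): Sliding lid, m, of the taller case (fixed, 240 mm long, 200 wide, 145 high, clear walls, stemmed glasses inside; 6 mm lid between wooden side rails that stand 3 mm above it; knob axis 60 mm from the near end). 0: shut; grows along x of the grip frame, the knob travelling along, to a stop at 0.10, fully open. Takes about 2 N; stays where left.
- potcase_knob (a joint): Latch knob, rad, of the other case, to be left alone: a low fixed plywood case, 240 by 240 mm, 75 high, with the same clear lid and knob, and paint pots inside. Near 0: locked; grows clockwise. The cases stand side by side about 0.5 m apart, the taller one on the left or on the right.

How it is judged:
On the way:
1. the knob of the taller case is turned to its unlocked position, the lid still shut (value of joint glasscase_knob above 1.1 rad and value of joint glasscase_lid below 0.03 m), for 0.05 s.
At the end, for the whole second after the job is handed in: the lid of the taller case is open to within 15 mm of its 100 mm stop and at rest, and the low case's knob is still within 0.5 rad of locked (value of joint glasscase_lid above 0.085 m and velocity of joint glasscase_lid between -0.01 and 0.01 m/s and value of joint potcase_knob below 0.5 rad); the robot touches nothing.
It fails at once if the latch of the low case is turned more than 0.5 rad (value of joint potcase_knob above 0.5 rad).
It also fails if it takes over 38 s, if anything falls off the work surface, if the arm or the gripper's body presses on something with over 40 N, if the wrist force passes 120 N, or if a joint passes its speed limit or range.

## Working session

There is one attempt and no reset: what is moved stays moved. The work goes in short steps, Python scripts to look and compute and a tool call to move; the robot and the scene stay as the last step left them, time stands still between calls to the robot, and variables do not carry over. Pictures are saved under pics/ and viewed, at most 10 in all, crops included, and the job is handed in when it is done.

Besides the shell and the picture viewer there is one more tool, called after ">>>" in YAML: its name, and indented under it one key for each argument. jog_arm: Moves the arm, as the interface text tells. Its arguments: {"type":"object","properties":{"moves":{"type":"array","items":{"type":"object","properties":{"fingers":{"type":"number"},"slide":{"type":"array","items":{"type":"number"}},"angular":{"type":"array","items":{"type":"number"}}}}},"squeeze":{"type":"number"}},"required":["moves"]}

```bash
mkdir -p pics
cat > h.py <<'E'
from workcell import *
import numpy as np, cv2
def ray(pic,px):
    f=192/np.tan(np.radians(pic["fovy"])/2)
    T=np.array(pic["world_from_camera"])
    d=T[:3,:3]@np.array([(px[0]-pic["cx"])/f,(px[1]-pic["cy"])/f,1])
    return T[:3,3],d/np.linalg.norm(d)
def tri(rays):
    A=sum(np.eye(3)-np.outer(d,d) for o,d in rays); b=sum((np.eye(3)-np.outer(d,d))@o for o,d in rays)
    p=np.linalg.solve(A,b); return p,[np.linalg.norm(np.cross(p-o,d)) for o,d in rays]
def proj(pic,p):
    f=192/np.tan(np.radians(pic["fovy"])/2)
    T=np.array(pic["world_from_camera"]); c=T[:3,:3].T@(np.array(p)-T[:3,3])
    return [c[0]/c[2]*f+pic["cx"],c[1]/c[2]*f+pic["cy"]]
E
python3 - <<'E'
from h import *
P={n:read_camera(n) for n in("side","top")}
for n,p in P.items():
    cv2.imwrite(f"pics/{n}0.png",p["color"][:,:,::-1])
    print(n,p["fovy"],np.round(p["world_from_camera"],3).tolist())
    for f in(look_for,tip_of):
        try: print(f.__name__,[(np.round(r["point"],1).tolist(),round(r["p"],2)) for r in f("glasscase_grip",p)])
        except Exception as e: print(e)
a=[tip_of("glasscase_grip",p) for p in P.values()]
for i in a[0]:
    for j in a[1]:
        print(tri([ray(P["side"],i["point"]),ray(P["top"],j["point"])]))
print(get_state())
E
```

```text
side 45.7433076335293 [[0.97, -0.173, 0.17, 0.363], [-0.242, -0.709, 0.662, -0.611], [0.006, -0.683, -0.73, 0.859], [0.0, 0.0, 0.0, 1.0]]
call [([230.2, 136.9], 0.87)]
call [([205.3, 125.1], 0.83)]
top 54.535828173927946 [[0.094, -0.974, 0.206, 0.379], [-0.996, -0.091, 0.023, -0.023], [-0.003, -0.208, -0.978, 0.864], [0.0, 0.0, 0.0, 1.0]]
call [([141.6, 187.9], 0.76)]
call [([120.1, 209.3], 0.97)]
(array([0.47264459, 0.23434033, 0.19046236]), [np.float64(0.0019217524382256236), np.float64(0.0019217524382255959)])
{'clock': 0.4, 'joint_pos': array([-1.32358418e+00,  3.13359135e-01,  4.59351030e-02,  1.30361423e+00,
       -3.99513088e-05,  1.43121619e+00]), 'qvel': array([ 1.03017835e-03, -1.87268446e-03,  2.12363567e-03,  5.32170565e-04,
       -6.40493103e-04, -5.02564450e-05]), 'tau': array([-1.05447616e-03, -4.79896009e+01,  2.98393285e+01,  5.04260490e-03,
       -1.68947381e-04,  2.27243692e-05]), 'tcp_pos': array([ 0.21687695, -0.53247131,  0.20216503]), 'orientation': array([-1.19720266e-04,  9.81357174e-01,  1.92192823e-01, -2.64537092e-05]), 'wrist_force': array([-0.35523696, -0.37549936, -0.46529322]), 'ft_torque': array([ 0.03856763, -0.00149847, -0.03289975]), 'grip_force': 0.0, 'finger_gap': 0.08553463800331049}
```

View pics/side0.png

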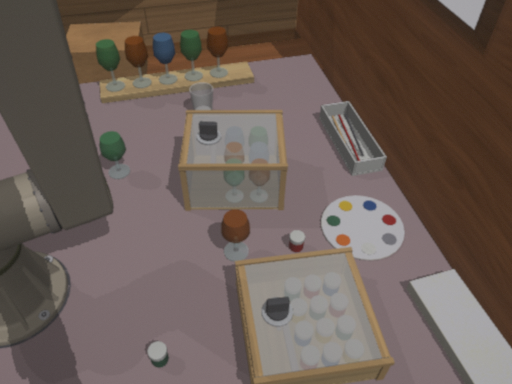

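View pics/top0.png

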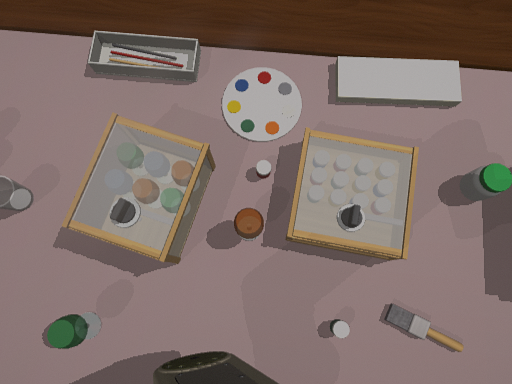

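The side view shows the taller case of glasses at left-centre, with its knob at about (208,132). In the top view its knob is at about (122,210) and its roof corners at (71,198), (118,121), (212,158) and (166,253). The pot case is on the right, with its knob at (351,216).

Run:
```python
from h import *
P={n:read_camera(n) for n in("side","top")}
a=P["top"]["color"][165:265,65:215,::-1]; b=P["side"]["color"][105:215,175:295,::-1]
a=cv2.resize(a,None,fx=5,fy=5,interpolation=2); b=cv2.resize(b,None,fx=5,fy=5,interpolation=2)
cv2.imwrite("pics/a.png",a);cv2.imwrite("pics/b.png",b)
def onz(px,z):
    o,d=ray(P["top"],px); return o+d*(z-o[2])/d[2]
c=[onz(p,.145) for p in((71,198),(118,121),(212,158),(166,253))]
print(np.round(c,3).tolist())
for i,j in((0,1),(3,2),(2,1),(3,0)):
    d=c[j]-c[i]; print(np.linalg.norm(d),np.degrees(np.arctan2(d[1],d[0])))
for z in(.17,.18,.19): print(onz((120.1,209.3),z))
```

```text
[[0.494, 0.352, 0.145], [0.664, 0.287, 0.145], [0.602, 0.084, 0.145], [0.405, 0.15, 0.145]]
0.1813831804740164 -21.01338630111824
0.2076399673428213 -18.369056172338176
0.2118342795993479 73.18393975029248
0.22109672210872047 66.25649247254395
[0.47749534 0.2422136  0.17      ]
[0.47607315 0.23839425 0.18      ]
[0.47465096 0.23457491 0.19      ]
```

View pics/a.png

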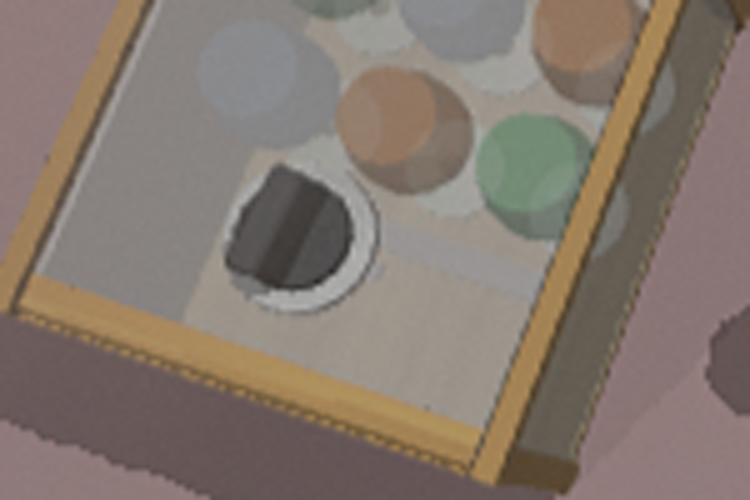

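View pics/b.png

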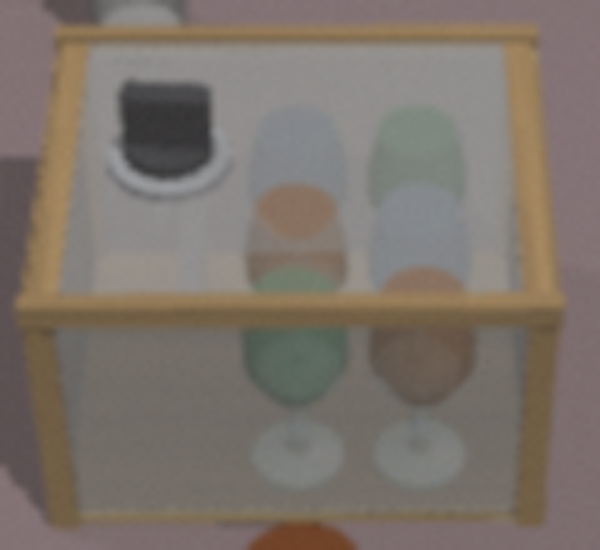

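The crops show the bar's top face running from about (124.4,200.6) to (114.4,218.6) in the top picture, a few degrees clockwise of the rails. In the side picture the bar top is centred near (208,123).

Run:
```python
from h import *
P={n:read_camera(n) for n in("side","top")}
A=lambda x,y:(65+x/5-.4,165+y/5-.4)
B=lambda x,y:(175+x/5-.4,105+y/5-.4)
def onz(n,px,z):
    o,d=ray(P[n],px); return o+d*(z-o[2])/d[2]
def ang(n,p,q,z):
    u,v=onz(n,p,z),onz(n,q,z); d=v-u; return np.round(np.r_[np.degrees(np.arctan2(d[1],d[0])),u,v],3)
for z in (.145,):
  print("R in",ang("top",A(470,470),A(650,0),z)); print("L in",ang("top",A(15,310),A(155,0),z))
  print("near inner",ang("top",A(480,435),A(40,275),z)); 
  print("side near rail",ang("side",B(90,295),B(510,295),z),ang("side",B(90,42),B(508,42),z))
  print("side end",ang("side",B(20,310),B(60,30),z),"far",ang("side",B(562,310),B(535,30),z))
for z in(.18,.186,.19): print("bar",ang("top",A(247,268),A(297,180),z), ang("side",B(120,85),B(210,90),z))
print("top", tri([ray(P["side"],B(166,88)),ray(P["top"],A(273,224))]))
print("grip@.179",onz("side",(205.3,125.1),.179),onz("top",(120.1,209.3),.179))
```

```text
R in [-13.131   0.394   0.162   0.145   0.585   0.118   0.145]
L in [-13.697   0.438   0.348   0.145   0.567   0.316   0.145]
near inner [75.919  0.407  0.161  0.145  0.452  0.341  0.145]
side near rail [-13.662   0.425   0.16    0.145   0.612   0.114   0.145] [-13.571   0.455   0.348   0.145   0.664   0.298   0.145]
side end [76.471  0.392  0.157  0.145  0.442  0.362  0.145] far [76.597  0.632  0.099  0.145  0.681  0.304  0.145]
bar [-20.496   0.458   0.247   0.18    0.493   0.234   0.18 ] [-18.669   0.459   0.264   0.18    0.5     0.25    0.18 ]
bar [-20.496   0.458   0.245   0.186   0.492   0.232   0.186] [-18.669   0.458   0.257   0.186   0.499   0.243   0.186]
bar [-20.496   0.457   0.243   0.19    0.491   0.23    0.19 ] [-18.669   0.458   0.251   0.19    0.498   0.238   0.19 ]
top (array([0.47504541, 0.23297531, 0.19845063]), [np.float64(0.0019138906583886903), np.float64(0.0019138906583885968)])
grip@.179 [0.47253993 0.24854109 0.179     ] [0.47621537 0.23877619 0.179     ]
```

```bash
cat >> h.py <<'E'
from scipy.spatial.transform import Rotation as R
def delta(pos,yaw):  # target TCP, tool-x yaw deg, tool down -> slide mm, angular deg
    s=get_state(); q=s["orientation"]; r=R.from_quat(np.r_[q[1:],q[0]])
    t=R.from_euler("z",yaw,degrees=True)*R.from_euler("x",180,degrees=True)
    return np.round(r.inv().apply(np.array(pos)-s["tcp_pos"])*1000,1),np.round((r.inv()*t).as_rotvec(degrees=True),1)
E
python3 -c "
from h import *
print(delta([.475,.242,.30],160))"
```

```text
(array([ 531.2, -620. ,  -97.7]), array([   0. ,    0. , -137.8]))
```

>>> jog_arm:
  moves:
    - {"slide": [5, -6, -38], "angular": [0, 0, -6], "fingers": 0}
    - {"slide": [20, -24, -70], "angular": [0, 0, -13], "fingers": 0}
    - {"slide": [45, -52, -95], "angular": [0, 0, -20], "fingers": 0}
    - {"slide": [70, -82, -98], "angular": [0, 0, -27], "fingers": 0}
    - {"slide": [95, -111, -98], "angular": [0, 0, -34], "fingers": 0}
    - {"slide": [120, -140, -98], "angular": [0, 0, -41], "fingers": 0}
    - {"slide": [145, -169, -98], "angular": [0, 0, -48], "fingers": 0}
    - {"slide": [170, -198, -98], "angular": [0, 0, -55], "fingers": 0}
    - {"slide": [195, -227, -98], "angular": [0, 0, -62], "fingers": 0}
    - {"slide": [220, -257, -98], "angular": [0, 0, -69], "fingers": 0}

```text
clock: 1.43
tcp_pos: [0.3239, -0.21, 0.3005]
orientation: [0.001, 0.698, 0.716, 0.0]
wrist_force: [0.4, -0.2, -0.5]
finger_gap: 0.0856
grip_force: 0.0
```

```bash
python3 -c "
from h import *
print(get_state()['tcp_pos'],delta([.475,.242,.28],160))"
```

```text
[ 0.32386186 -0.20995753  0.30053214] (array([448. , 162.6,  20.3]), array([  0. ,   0.1, -68.5]))
```

>>> jog_arm:
  moves:
    - {"slide": [36, 13, 0], "angular": [0, 0, -6.8]}
    - {"slide": [72, 26, 0], "angular": [0, 0, -13.6]}
    - {"slide": [108, 39, 0], "angular": [0, 0, -20.4]}
    - {"slide": [144, 52, 0], "angular": [0, 0, -27.2]}
    - {"slide": [180, 65, 0], "angular": [0, 0, -34]}
    - {"slide": [216, 78, 0], "angular": [0, 0, -41]}
    - {"slide": [252, 91, 0], "angular": [0, 0, -48]}
    - {"slide": [288, 104, 0], "angular": [0, 0, -55]}
    - {"slide": [324, 118, 0], "angular": [0, 0, -62]}
    - {"slide": [360, 131, 0], "angular": [0, 0, -68]}

```text
schema error: expected keys fingers, slide, angular
```

```bash
python3 -c "
from h import *
print(get_state()['tcp_pos'],get_state()['joint_pos'],delta([.475,.242,.25],160))"
```

```text
[ 0.32386186 -0.20995753  0.30053214] [-7.84021023e-01 -6.90022863e-02 -1.56105080e-01  1.48253763e+00
  6.87156253e-05  7.61275185e-01] (array([448. , 162.6,  50.3]), array([  0. ,   0.1, -68.5]))
```

>>> jog_arm:
  moves:
    - {"slide": [36, 13, 0], "angular": [0, 0, -6.8], "fingers": 0}
    - {"slide": [72, 26, 0], "angular": [0, 0, -13.6], "fingers": 0}
    - {"slide": [108, 39, 0], "angular": [0, 0, -20.4], "fingers": 0}
    - {"slide": [144, 52, 0], "angular": [0, 0, -27.2], "fingers": 0}
    - {"slide": [180, 65, 0], "angular": [0, 0, -34], "fingers": 0}
    - {"slide": [216, 78, 0], "angular": [0, 0, -41], "fingers": 0}
    - {"slide": [252, 91, 0], "angular": [0, 0, -48], "fingers": 0}
    - {"slide": [288, 104, 0], "angular": [0, 0, -55], "fingers": 0}
    - {"slide": [324, 118, 0], "angular": [0, 0, -62], "fingers": 0}
    - {"slide": [360, 131, 0], "angular": [0, 0, -68], "fingers": 0}

```text
clock: 2.27
tcp_pos: [0.4477, 0.1532, 0.3006]
orientation: [0.001, 0.178, 0.984, 0.0]
wrist_force: [-0.0, -0.4, 0.0]
finger_gap: 0.0853
grip_force: 0.0
```

```bash
python3 -c "
from h import *
print(get_state()['tcp_pos'],get_state()['joint_pos'],delta([.475,.242,.24],160))"
```

```text
[0.44765392 0.15317645 0.30055585] [ 1.59954164e-01  1.02680113e-01  1.92619247e-02  1.48635295e+00
 -2.37158321e-04  5.17253903e-01] (array([ 5.5, 92.8, 60.6]), array([ 0. ,  0.1, -0.5]))
```

>>> jog_arm:
  moves:
    - {"slide": [2, 31, 10], "angular": [0, 0, 0], "fingers": 0}
    - {"slide": [4, 62, 30], "angular": [0, 0, 0], "fingers": 0}
    - {"slide": [5.5, 92, 55], "angular": [0, 0, -0.5], "fingers": 0}
    - {"slide": [5.5, 92, 55], "angular": [0, 0, -0.5], "fingers": 0}

```text
clock: 2.6
tcp_pos: [0.4741, 0.2426, 0.2401]
orientation: [-0.003, 0.174, 0.985, -0.001]
wrist_force: [-1.0, -0.8, -0.7]
finger_gap: 0.0853
grip_force: 0.0
```

Run:
```python
from h import *
p=read_camera("side"); t=read_camera("top")
s=get_state(); print(s["tcp_pos"])
T=np.array(s["tcp_pos"]);
b=cv2.resize(p["color"][60:180,150:270,::-1],None,fx=4,fy=4,interpolation=2)
a=cv2.resize(t["color"][150:270,60:180,::-1],None,fx=4,fy=4,interpolation=2)
for z in(.24,.20,.18):
    for im,pic,o in((b,p,(150,60)),(a,t,(60,150))):
        u=proj(pic,[T[0],T[1],z]); cv2.circle(im,(int((u[0]-o[0])*4),int((u[1]-o[1])*4)),3,(0,0,255),-1)
cv2.imwrite("pics/c.png",np.hstack([a[:,:400],b[:,:400]]))
print([(np.round(r["point"],1),r["p"]) for q in(p,t) for r in tip_of("glasscase_grip",q)])
```

```text
[0.47402936 0.23961427 0.24380049]
[(array([206.6, 122.5]), 0.74)]
```

View pics/c.png

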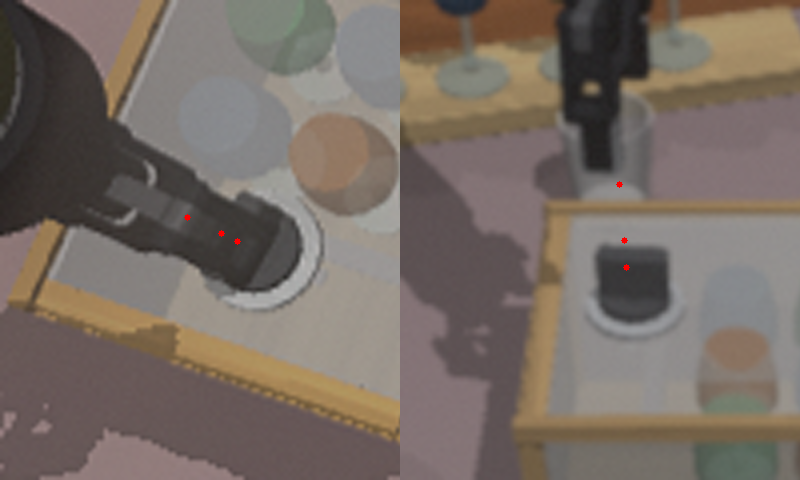

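The fingers straddle the bar correctly. The knob at crop (632,250) sits about 4 mm farther in x than the tool axis dots, with its top at z of about 0.19.

```bash
python3 -c "
from h import *
print(delta([.477,.241,.182],160))"
```

```text
(array([-1. ,  3. , 63.9]), array([-0. ,  0. , -0.3]))
```

>>> jog_arm:
  moves:
    - {"slide": [-1, 2, 15], "angular": [0, 0, 0], "fingers": 0}
    - {"slide": [-1, 2, 30], "angular": [0, 0, 0], "fingers": 0}
    - {"slide": [-1, 2, 45], "angular": [0, 0, 0], "fingers": 0}
    - {"slide": [-1, 2, 55], "angular": [0, 0, 0], "fingers": 0}
    - {"slide": [-1, 2, 63], "angular": [0, 0, 0], "fingers": 0}
    - {"slide": [-1, 2, 63], "angular": [0, 0, 0], "fingers": 0}
  squeeze: 30

```text
clock: 3.3
tcp_pos: [0.4761, 0.2395, 0.1816]
orientation: [-0.0, 0.177, 0.984, -0.0]
wrist_force: [-0.6, 0.2, 0.2]
finger_gap: 0.0856
grip_force: 0.0
```

>>> jog_arm:
  moves:
    - {"slide": [0, 0, 0], "angular": [0, 0, 0], "fingers": 0.4}
    - {"slide": [0, 0, 0], "angular": [0, 0, 0], "fingers": 0.6}
    - {"slide": [0, 0, 0], "angular": [0, 0, 0], "fingers": 0.7}
    - {"slide": [0, 0, 0], "angular": [0, 0, 0], "fingers": 0.8}
    - {"slide": [0, 0, 0], "angular": [0, 0, 0], "fingers": 0.9}
    - {"slide": [0, 0, 0], "angular": [0, 0, 0], "fingers": 1}
    - {"slide": [0, 0, 0], "angular": [0, 0, 0], "fingers": 1}
    - {"slide": [0, 0, 0], "angular": [0, 0, 0], "fingers": 1}

```text
clock: 3.97
tcp_pos: [0.4766, 0.2405, 0.1823]
orientation: [0.0, 0.176, 0.984, -0.0]
wrist_force: [0.0, 0.4, -0.3]
finger_gap: 0.0002
grip_force: 0.0
```

Run:
```python
from h import *
p=read_camera("side"); t=read_camera("top")
s=get_state(); print(s["tcp_pos"],s["finger_gap"],s["grip_force"],s["wrist_force"])
b=cv2.resize(p["color"][60:180,150:270,::-1],None,fx=4,fy=4,interpolation=2)
a=cv2.resize(t["color"][150:270,60:180,::-1],None,fx=4,fy=4,interpolation=2)
cv2.imwrite("pics/d.png",np.hstack([a[:,:400],b[:,:400]]))
```

```text
[0.47657174 0.24049522 0.18222351] -7.504596226558073e-05 0.0 [-0.04995655 -0.03947071 -0.45035046]
```

View pics/d.png

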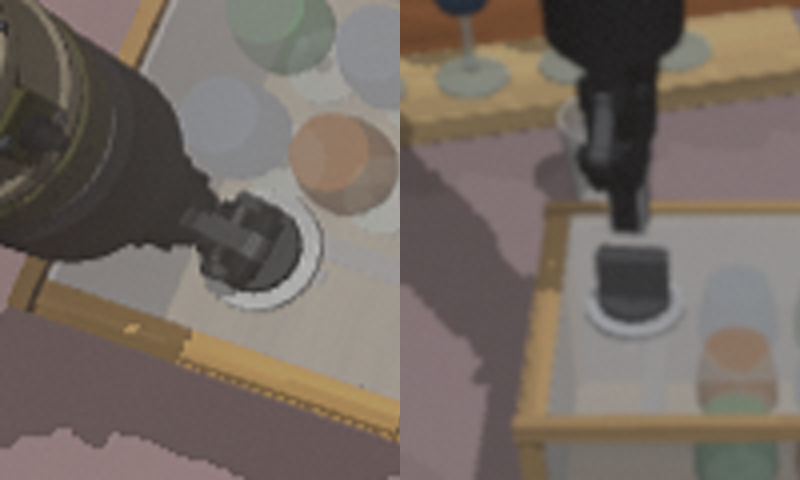

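The closed fingers caught nothing. In the side view the tip ends at about crop (630,228), just above the bar top at (632,247), so the tips look too high. I'll check the projection against the known tip position.

Run:
```python
from h import *
p=read_camera("side"); t=read_camera("top")
s=get_state(); T=np.array(s["tcp_pos"])
print({k:(v if np.size(v)<3 else np.shape(v)) for k,v in p.items() if k!="color"}, t["cx"],t["cy"])
for n,q in(("side",p),("top",t)): print(n,"origin",proj(q,[0,0,0]),"tip",proj(q,T-[0,0,.011]),"tcp",proj(q,T))
b=cv2.resize(p["color"][85:155,180:230,::-1],None,fx=8,fy=8,interpolation=2)
a=cv2.resize(t["color"][175:245,95:145,::-1],None,fx=8,fy=8,interpolation=2)
cv2.imwrite("pics/e.png",np.clip(np.hstack([a,b]).astype(float)*1.7,0,255).astype(np.uint8))
```

```text
{'fovy': 45.7433076335293, 'cx': 249.98176572183894, 'cy': 193.8959875038785, 'world_from_camera': (4, 4), 'shot': 11} 253.41700493922787 196.74731619893987
side origin [np.float64(12.72639572012045), np.float64(295.4698601168842)] tip [np.float64(207.78267393361477), np.float64(129.5036132320555)] tcp [np.float64(207.49575117966629), np.float64(125.84776754078025)]
top origin [np.float64(226.33707746588192), np.float64(461.7636273240599)] tip [np.float64(120.6968918325631), np.float64(209.75249821839057)] tcp [np.float64(118.61882338194951), np.float64(208.72710777413155)]
```

View pics/e.png

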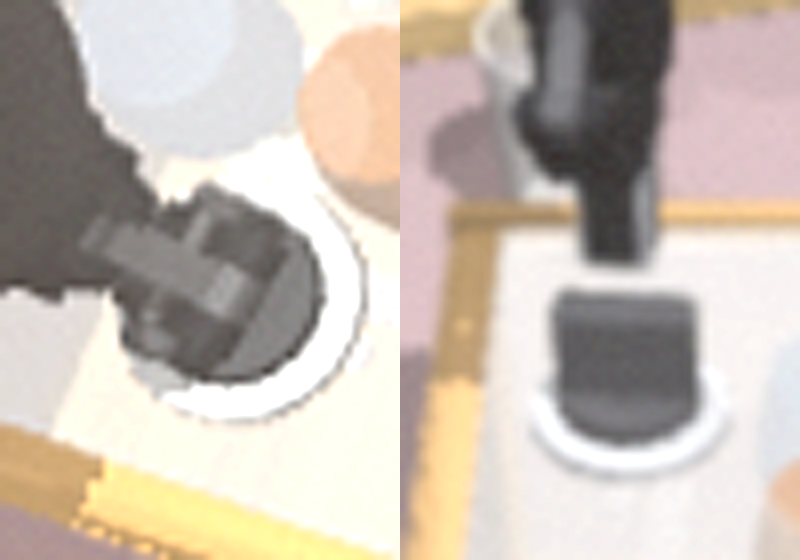

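The pictures are ambiguous: the tip end seen in the side view, (207.5,117.8), disagrees with the projected (207.8,129.5). I'll raise the closed fingers and check them against a clear background.

>>> jog_arm:
  moves:
    - {"slide": [0, 0, -20], "angular": [0, 0, 0], "fingers": 1}
    - {"slide": [0, 0, -40], "angular": [0, 0, 0], "fingers": 1}
    - {"slide": [0, 0, -60], "angular": [0, 0, 0], "fingers": 1}
    - {"slide": [0, 0, -60], "angular": [0, 0, 0], "fingers": 1}
    - {"slide": [0, 0, -60], "angular": [0, 0, 0], "fingers": 1}

```text
clock: 4.58
tcp_pos: [0.4774, 0.2408, 0.2434]
orientation: [0.001, 0.177, 0.984, 0.001]
wrist_force: [0.4, -0.0, -0.6]
finger_gap: -0.0
grip_force: 0.0
```

Run:
```python
from h import *
p=read_camera("side"); t=read_camera("top")
s=get_state(); T=np.array(s["tcp_pos"]); print(T)
ims=[]
for q,(x,y) in((t,(70,165)),(p,(170,50))):
    im=cv2.resize(q["color"][y:y+90,x:x+65,::-1],None,fx=6,fy=6,interpolation=2)
    im=np.clip(im.astype(float)*1.7,0,255).astype(np.uint8)
    for d,c in((.011,(0,0,255)),(0,(0,255,0)),(-.03,(255,0,0))):
        u=proj(q,T-[0,0,d]); cv2.circle(im,(int((u[0]-x+.5)*6),int((u[1]-y+.5)*6)),3,c,-1)
    ims.append(im)
cv2.imwrite("pics/f.png",np.hstack(ims))
```

```text
[0.47627012 0.24036944 0.24150322]
```

View pics/f.png

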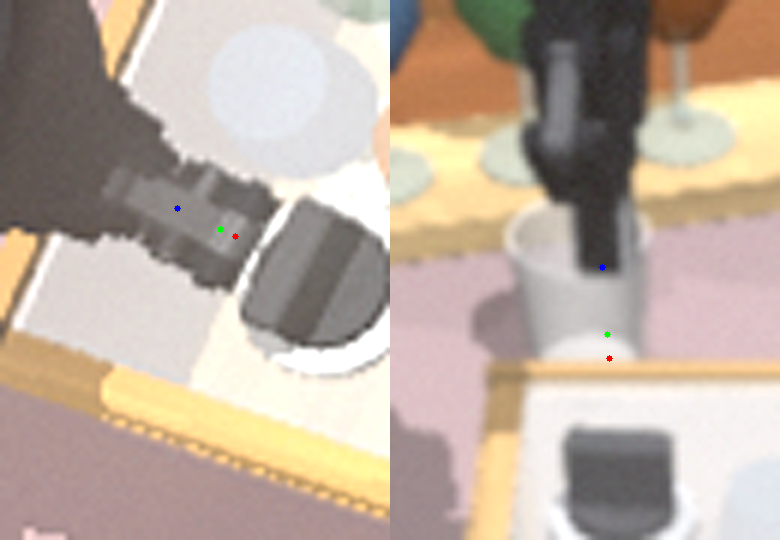

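The top camera agrees with the robot, with the red tip marker on the finger end. The side camera is off by about 12–15 rows: the real tip at crop (600,270) lands where the marker for 30 mm higher does. So I'll correct the side pixels and triangulate the knob again.

Run:
```python
from h import *
p=read_camera("side"); t=read_camera("top")
for d in((.5,11.5),(.5,12.5),(1,14)):
    print(d,tri([ray(p,(208.1+d[0],122.6+d[1])),ray(t,(119.6,209.8))]), tri([ray(p,(205.8+d[0],125+d[1])),ray(t,(120.1,209.3))])[0])
for z in(.145,.155,.165,.175,.186):
    o,d=ray(t,(119.6,209.8)); print(z,o+d*(z-o[2])/d[2])
def onz(px,z):
    o,d=ray(t,px); return o+d*(z-o[2])/d[2]
A=lambda x,y:(65+x/5-.4,165+y/5-.4)
# case width in top view, perpendicular distance between outer/inner rails, vs z; 42 mm bar length
for z in(.11,.125,.145):
    a,b=onz(A(470,470),z),onz(A(15,310),z); print("inner width",z,np.linalg.norm(a-b))
    c=[onz(q,z) for q in ((212,158),(118,121))]; print("far outer",np.linalg.norm(c[0]-c[1]))
```

```text
(0.5, 11.5) (array([0.47935475, 0.2514553 , 0.1479031 ]), [np.float64(0.00020930854370754436), np.float64(0.00020930854370761765)]) [0.4774503  0.25331625 0.14050161]
(0.5, 12.5) (array([0.47968766, 0.25316536, 0.14341957]), [np.float64(0.0005045308747291427), np.float64(0.0005045308747290749)]) [0.47777419 0.25502033 0.13599342]
(1, 14) (array([0.48086035, 0.25595121, 0.13615697]), [np.float64(0.0003552758175539717), np.float64(0.0003552758175540035)]) [0.47894375 0.25783839 0.12863328]
0.145 [0.47997457 0.2525722  0.145     ]
0.155 [0.47856734 0.2487416  0.155     ]
0.165 [0.47716011 0.24491099 0.165     ]
0.175 [0.47575288 0.24108038 0.175     ]
0.186 [0.47420493 0.23686671 0.186     ]
inner width 0.11 0.19977513162547653
far outer 0.22214086826661195
inner width 0.125 0.1958027485856792
far outer 0.21772375883778453
inner width 0.145 0.1905062378659495
far outer 0.2118342795993479
```

The evidence conflicts, so I'll settle the height by touch. I'll open the fingers so they straddle the bar, then go down in small steps watching the wrist force.

>>> jog_arm:
  moves:
    - {"slide": [0, 0, 0], "angular": [0, 0, 0], "fingers": 0}
    - {"slide": [0, 0, 0], "angular": [0, 0, 0], "fingers": 0}
    - {"slide": [0, 0, 0], "angular": [0, 0, 0], "fingers": 0}
    - {"slide": [0, 0, 0], "angular": [0, 0, 0], "fingers": 0}
    - {"slide": [0, 0, 0], "angular": [0, 0, 0], "fingers": 0}
    - {"slide": [0, 0, 20], "angular": [0, 0, 0], "fingers": 0}
    - {"slide": [0, 0, 40], "angular": [0, 0, 0], "fingers": 0}
    - {"slide": [0, 0, 58], "angular": [0, 0, 0], "fingers": 0}
    - {"slide": [0, 0, 60], "angular": [0, 0, 0], "fingers": 0}
    - {"slide": [0, 0, 60], "angular": [0, 0, 0], "fingers": 0}

```text
clock: 5.62
tcp_pos: [0.4757, 0.2402, 0.1813]
orientation: [-0.001, 0.177, 0.984, -0.001]
wrist_force: [-0.2, 0.4, -0.4]
finger_gap: 0.085
grip_force: 0.0
```

>>> jog_arm:
  moves:
    - {"slide": [0, 0, 3], "angular": [0, 0, 0], "fingers": 0}
    - {"slide": [0, 0, 6], "angular": [0, 0, 0], "fingers": 0}
    - {"slide": [0, 0, 8], "angular": [0, 0, 0], "fingers": 0}
    - {"slide": [0, 0, 8], "angular": [0, 0, 0], "fingers": 0}

```text
clock: 5.95
tcp_pos: [0.4768, 0.2406, 0.1745]
orientation: [0.0, 0.177, 0.984, 0.0]
wrist_force: [-0.1, -0.3, 0.0]
finger_gap: 0.0857
grip_force: 0.0
```

>>> jog_arm:
  moves:
    - {"slide": [0, 0, 3], "angular": [0, 0, 0], "fingers": 0}
    - {"slide": [0, 0, 6], "angular": [0, 0, 0], "fingers": 0}
    - {"slide": [0, 0, 8], "angular": [0, 0, 0], "fingers": 0}
    - {"slide": [0, 0, 8], "angular": [0, 0, 0], "fingers": 0}

```text
clock: 6.28
tcp_pos: [0.4763, 0.2404, 0.1657]
orientation: [-0.0, 0.177, 0.984, -0.0]
wrist_force: [-0.7, 0.2, -0.4]
finger_gap: 0.0856
grip_force: 0.0
```

>>> jog_arm:
  moves:
    - {"slide": [0, 0, 0], "angular": [0, 0, 0], "fingers": 0.5}
    - {"slide": [0, 0, 0], "angular": [0, 0, 0], "fingers": 0.7}
    - {"slide": [0, 0, 0], "angular": [0, 0, 0], "fingers": 0.8}
    - {"slide": [0, 0, 0], "angular": [0, 0, 0], "fingers": 0.9}
    - {"slide": [0, 0, 0], "angular": [0, 0, 0], "fingers": 1}
    - {"slide": [0, 0, 0], "angular": [0, 0, 0], "fingers": 1}
    - {"slide": [0, 0, 0], "angular": [0, 0, 0], "fingers": 1}

```text
clock: 6.87
tcp_pos: [0.4769, 0.2405, 0.1668]
orientation: [0.0, 0.177, 0.984, 0.0]
wrist_force: [0.1, 0.2, -1.4]
finger_gap: 0.0008
grip_force: 0.0
```

Run:
```python
from h import *
p=read_camera("side"); t=read_camera("top"); s=get_state(); T=np.array(s["tcp_pos"]);print(T,s["finger_gap"],s["grip_force"],s["wrist_force"])
ims=[]
for q,(x,y) in((t,(85,165)),(p,(170,75))):
    im=cv2.resize(q["color"][y:y+85,x:x+65,::-1],None,fx=6,fy=6,interpolation=2)
    ims.append(np.clip(im.astype(float)*1.8,0,255).astype(np.uint8))
cv2.imwrite("pics/g.png",np.hstack(ims))
print(tri([ray(p,(205,95)),ray(t,(111.7,205.8))]))
```

```text
[0.47685139 0.24056429 0.16654724] 0.00014763416777806588 1.001363955438137 [ 0.400913   -0.00370809  2.0126612 ]
(array([0.46868849, 0.21089789, 0.28906414]), [np.float64(0.003802156465906364), np.float64(0.0038021564659065023)])
```

>>> jog_arm:
  moves:
    - {"slide": [0, 0, 1], "angular": [0, 0, 0], "fingers": 1}
    - {"slide": [0, 0, 2], "angular": [0, 0, 0], "fingers": 1}
    - {"slide": [0, 0, 2], "angular": [0, 0, 0], "fingers": 1}

```text
clock: 7.22
tcp_pos: [0.4779, 0.2404, 0.1664]
orientation: [0.002, 0.177, 0.984, 0.0]
wrist_force: [-1.1, -2.0, 11.0]
finger_gap: 0.0
grip_force: 5.8
```

View pics/g.png

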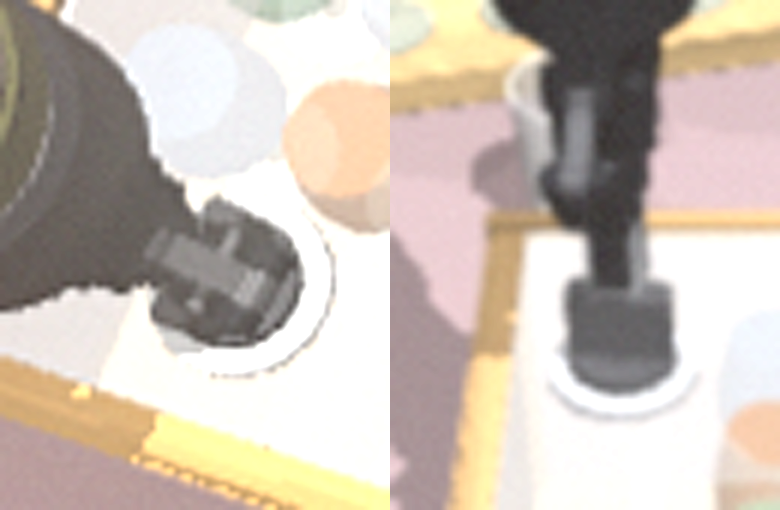

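The side view shows the closed fingertips ending on the back of the bar's top, at about crop (617,285). So the contact at TCP z = 0.166 is the bar top. I'll back off, open, and go 20 mm below contact.

>>> jog_arm:
  moves:
    - {"slide": [0, 0, -20], "angular": [0, 0, 0], "fingers": 1}
    - {"slide": [0, 0, -22], "angular": [0, 0, 0], "fingers": 0.5}
    - {"slide": [0, 0, -22], "angular": [0, 0, 0], "fingers": 0}
    - {"slide": [0, 0, -22], "angular": [0, 0, 0], "fingers": 0}
    - {"slide": [0, 0, -22], "angular": [0, 0, 0], "fingers": 0}
    - {"slide": [0, 0, -22], "angular": [0, 0, 0], "fingers": 0}
    - {"slide": [0, 0, -22], "angular": [0, 0, 0], "fingers": 0}
    - {"slide": [0, 0, -12], "angular": [0, 0, 0], "fingers": 0}
    - {"slide": [0, 0, -2], "angular": [0, 0, 0], "fingers": 0}
    - {"slide": [0, 0, -2], "angular": [0, 0, 0], "fingers": 0}

```text
clock: 8.05
tcp_pos: [0.475, 0.2399, 0.1633]
orientation: [-0.002, 0.177, 0.984, -0.001]
wrist_force: [-0.4, -0.5, -1.1]
finger_gap: 0.0853
grip_force: 0.0
```

>>> jog_arm:
  moves:
    - {"slide": [0, 0, 3], "angular": [0, 0, 0], "fingers": 0}
    - {"slide": [0, 0, 6], "angular": [0, 0, 0], "fingers": 0}
    - {"slide": [0, 0, 8], "angular": [0, 0, 0], "fingers": 0}
    - {"slide": [0, 0, 8], "angular": [0, 0, 0], "fingers": 0}

```text
clock: 8.38
tcp_pos: [0.4764, 0.2404, 0.1578]
orientation: [-0.0, 0.177, 0.984, -0.0]
wrist_force: [-0.0, -0.2, -0.1]
finger_gap: 0.0854
grip_force: 0.0
```

>>> jog_arm:
  moves:
    - {"slide": [0, 0, 3], "angular": [0, 0, 0], "fingers": 0}
    - {"slide": [0, 0, 6], "angular": [0, 0, 0], "fingers": 0}
    - {"slide": [0, 0, 8], "angular": [0, 0, 0], "fingers": 0}
    - {"slide": [0, 0, 8], "angular": [0, 0, 0], "fingers": 0}

```text
clock: 8.72
tcp_pos: [0.4763, 0.2404, 0.1498]
orientation: [-0.0, 0.177, 0.984, -0.0]
wrist_force: [-0.0, -0.7, -0.4]
finger_gap: 0.0854
grip_force: 0.0
```

>>> jog_arm:
  moves:
    - {"slide": [0, 0, 3], "angular": [0, 0, 0], "fingers": 0}
    - {"slide": [0, 0, 3], "angular": [0, 0, 0], "fingers": 0.4}
    - {"slide": [0, 0, 3], "angular": [0, 0, 0], "fingers": 0.6}
    - {"slide": [0, 0, 3], "angular": [0, 0, 0], "fingers": 0.7}
    - {"slide": [0, 0, 3], "angular": [0, 0, 0], "fingers": 0.8}
    - {"slide": [0, 0, 3], "angular": [0, 0, 0], "fingers": 0.9}
    - {"slide": [0, 0, 3], "angular": [0, 0, 0], "fingers": 1}
    - {"slide": [0, 0, 3], "angular": [0, 0, 0], "fingers": 1}
    - {"slide": [0, 0, 3], "angular": [0, 0, 0], "fingers": 1}
  squeeze: 30

```text
clock: 9.47
tcp_pos: [0.4764, 0.2395, 0.1476]
orientation: [0.0, 0.177, 0.984, -0.001]
wrist_force: [-2.2, -4.5, 3.5]
finger_gap: 0.0136
grip_force: 34.3
```

Gripped: the gap is 13.6 mm, which is the bar's thickness. Now I'll turn clockwise, which is positive about the tool's z.

>>> jog_arm:
  moves:
    - {"slide": [0, 0, 0], "angular": [0, 0, 4], "fingers": 1}
    - {"slide": [0, 0, 0], "angular": [0, 0, 8], "fingers": 1}
    - {"slide": [0, 0, 0], "angular": [0, 0, 12], "fingers": 1}
    - {"slide": [0, 0, 0], "angular": [0, 0, 16], "fingers": 1}
    - {"slide": [0, 0, 0], "angular": [0, 0, 20], "fingers": 1}
    - {"slide": [0, 0, 0], "angular": [0, 0, 25], "fingers": 1}
    - {"slide": [0, 0, 0], "angular": [0, 0, 30], "fingers": 1}

```text
clock: 10.05
tcp_pos: [0.4767, 0.2398, 0.1476]
orientation: [0.0, 0.427, 0.904, -0.0]
wrist_force: [-0.9, -4.4, 3.5]
finger_gap: 0.0131
grip_force: 34.2
```

>>> jog_arm:
  moves:
    - {"slide": [0, 0, 0], "angular": [0, 0, 5], "fingers": 1}
    - {"slide": [0, 0, 0], "angular": [0, 0, 10], "fingers": 1}
    - {"slide": [0, 0, 0], "angular": [0, 0, 15], "fingers": 1}
    - {"slide": [0, 0, 0], "angular": [0, 0, 20], "fingers": 1}
    - {"slide": [0, 0, 0], "angular": [0, 0, 25], "fingers": 1}
    - {"slide": [0, 0, 0], "angular": [0, 0, 30], "fingers": 1}

```text
clock: 10.55
tcp_pos: [0.4771, 0.24, 0.1476]
orientation: [0.001, 0.647, 0.763, -0.0]
wrist_force: [0.0, -3.4, 1.5]
finger_gap: 0.0133
grip_force: 34.1
```

>>> jog_arm:
  moves:
    - {"slide": [0, 0, 0], "angular": [0, 0, 5], "fingers": 1}
    - {"slide": [0, 0, 0], "angular": [0, 0, 10], "fingers": 1}
    - {"slide": [0, 0, 0], "angular": [0, 0, 14], "fingers": 1}
    - {"slide": [0, 0, 0], "angular": [0, 0, 17], "fingers": 1}
    - {"slide": [0, 0, 0], "angular": [0, 0, 19], "fingers": 1}
    - {"slide": [0, 0, 0], "angular": [0, 0, 19], "fingers": 1}

```text
clock: 11.05
tcp_pos: [0.4772, 0.24, 0.1476]
orientation: [0.001, 0.763, 0.647, 0.0]
wrist_force: [-0.6, -4.9, 1.4]
finger_gap: 0.0132
grip_force: 34.1
```

Run:
```python
from h import *
s=get_state(); print(s["ft_torque"],s["wrist_force"],s["joint_pos"])
a=np.radians(-13.6); d=np.array([np.cos(a),np.sin(a),0])*.1
print(s["tcp_pos"],delta(s["tcp_pos"]+d,80.4))
```

```text
[-0.78691034 -0.18736983 -0.01914381] [-0.55656422 -4.93569932  1.42675254] [ 3.16428370e-01  2.56527144e-01 -1.66666189e-01  1.14674570e+00
 -1.22721582e-03  2.05149673e+00]
[0.47717602 0.239996   0.14755754] (array([-7.3, 99.7,  0.1]), array([0.1, 0. , 0.2]))
```

>>> jog_arm:
  moves:
    - {"slide": [0, 3, 0], "angular": [0, 0, 0], "fingers": 1}
    - {"slide": [-0.6, 8, 0], "angular": [0, 0, 0], "fingers": 1}
    - {"slide": [-1.1, 15, 0], "angular": [0, 0, 0], "fingers": 1}
    - {"slide": [-1.6, 22, 0], "angular": [0, 0, 0], "fingers": 1}
    - {"slide": [-2.2, 30, 0], "angular": [0, 0, 0], "fingers": 1}

```text
clock: 11.47
tcp_pos: [0.5062, 0.2331, 0.1476]
orientation: [0.0, 0.762, 0.647, -0.0]
wrist_force: [-2.2, -3.6, 5.3]
finger_gap: 0.0131
grip_force: 34.5
```

>>> jog_arm:
  moves:
    - {"slide": [-0.6, 8, 0], "angular": [0, 0, 0], "fingers": 1}
    - {"slide": [-1.2, 16, 0], "angular": [0, 0, 0], "fingers": 1}
    - {"slide": [-1.8, 24, 0], "angular": [0, 0, 0], "fingers": 1}
    - {"slide": [-2.3, 32, 0], "angular": [0, 0, 0], "fingers": 1}
    - {"slide": [-2.9, 40, 0], "angular": [0, 0, 0], "fingers": 1}
    - {"slide": [-3.5, 48, 0], "angular": [0, 0, 0], "fingers": 1}
    - {"slide": [-4.2, 56, 0], "angular": [0, 0, 0], "fingers": 1}
    - {"slide": [-4.5, 61, 0], "angular": [0, 0, 0], "fingers": 1}
    - {"slide": [-4.5, 61, 0], "angular": [0, 0, 0], "fingers": 1}

```text
clock: 12.22
tcp_pos: [0.5675, 0.2185, 0.1476]
orientation: [0.001, 0.762, 0.647, 0.001]
wrist_force: [0.6, -3.0, 3.5]
finger_gap: 0.0132
grip_force: 34.4
```

>>> jog_arm:
  moves:
    - {"slide": [-0.2, 3, 0], "angular": [0, 0, 0], "fingers": 1}
    - {"slide": [-0.4, 5.5, 0], "angular": [0, 0, 0], "fingers": 1}
    - {"slide": [-0.5, 7, 0], "angular": [0, 0, 0], "fingers": 1}
    - {"slide": [-0.5, 7, 0], "angular": [0, 0, 0], "fingers": 1}
    - {"slide": [-0.5, 7, 0], "angular": [0, 0, 0], "fingers": 1}

```text
clock: 12.63
tcp_pos: [0.5731, 0.2171, 0.1476]
orientation: [0.001, 0.762, 0.647, 0.0]
wrist_force: [-0.9, -4.4, 5.3]
finger_gap: 0.0131
grip_force: 34.5
```

>>> jog_arm:
  moves:
    - {"slide": [0, 0, 0], "angular": [0, 0, 0], "fingers": 0.7}
    - {"slide": [0, 0, 0], "angular": [0, 0, 0], "fingers": 0.4}
    - {"slide": [0, 0, 0], "angular": [0, 0, 0], "fingers": 0.2}
    - {"slide": [0, 0, 0], "angular": [0, 0, 0], "fingers": 0}
    - {"slide": [0, 0, 0], "angular": [0, 0, 0], "fingers": 0}
    - {"slide": [0, 0, -20], "angular": [0, 0, 0], "fingers": 0}
    - {"slide": [0, 0, -50], "angular": [0, 0, 0], "fingers": 0}
    - {"slide": [0, 0, -80], "angular": [0, 0, 0], "fingers": 0}
    - {"slide": [0, 0, -110], "angular": [0, 0, 0], "fingers": 0}
    - {"slide": [0, 0, -120], "angular": [0, 0, 0], "fingers": 0}

```text
clock: 13.47
tcp_pos: [0.5735, 0.2181, 0.2722]
orientation: [0.001, 0.762, 0.647, 0.003]
wrist_force: [0.4, 0.1, 0.8]
finger_gap: 0.0852
grip_force: 0.0
```

>>> jog_arm:
  moves:
    - {"slide": [0, -35, -20], "angular": [0, 0, 0], "fingers": 0}
    - {"slide": [0, -75, -20], "angular": [0, 0, 0], "fingers": 0}
    - {"slide": [0, -110, -20], "angular": [0, 0, 0], "fingers": 0}
    - {"slide": [0, -110, -20], "angular": [0, 0, 0], "fingers": 0}

```text
clock: 13.8
tcp_pos: [0.4574, 0.236, 0.2881]
orientation: [-0.001, 0.761, 0.648, -0.001]
wrist_force: [0.3, -0.8, 0.5]
finger_gap: 0.0858
grip_force: 0.0
```

Run:
```python
from h import *
t=read_camera("top"); p=read_camera("side"); print(get_state()["wrist_force"])
print([r for q in(t,p) for r in tip_of("glasscase_grip",q)])
cv2.imwrite("pics/z.png",np.hstack([t["color"][80:280,40:240,::-1],p["color"][60:260,130:330,::-1]]).repeat(2,0).repeat(2,1))
```

```text
[0.93671925 0.37244276 0.4984241 ]
[{'point': [142.2, 162.3], 'p': 0.64}, {'point': [246.5, 124.4], 'p': 0.73}]
```

View pics/z.png

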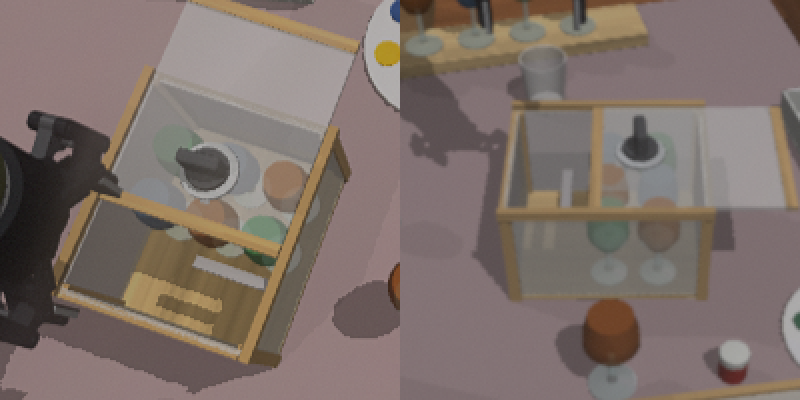

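The lid is open, with its handle strip at mid-case and the knob across the case near (207,170) in the left half. The gripper is clear above.

```bash
python3 -c "
from workcell import *
print(hand_in())"
```

```text
the job is handed in; nothing more can be done
None
```

I turned the taller case's latch knob to about its stop, slid its lid open about 99 mm by TCP travel, let go and backed the gripper clear. The low case was left untouched, and the job is handed in at about 14 s (no verdict was returned).

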